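# Hang the washed strainers to drip over the whey pan

## Task

Slide the whey pan along the table by its handle, without lifting it, from the work mark to sit centred in the drip mark under the hook. Then hang every strainer from the rack on the hook by its eye, one at a time, largest first at the back and each smaller one in front of it, open sides facing the hook's tip as they face in the rack. Last, push the blower's lever fully over to on, away from the robot; the pan must still be centred on the drip mark at the end, and the other things on the table are to be left alone.

Things in the scene. Friction and masses are not known exactly. Their poses are not given: they have to be found in the camera images.
- hook: Fixed hook stand; yaw within 0.2 rad. Origin: on the table at the drip mark's centre. From a post (16 mm thick, at local x = +105 mm, base plate 14 mm high, x +85 to +165, y +-75 mm) a level rod, 12 mm thick, axis 240 mm above the table, runs in local -x (roughly to the robot) to x = -60 mm, where its end turns up, 10 mm higher than the rod's top.
- drip_mark (a point): Centre of the drip mark: a black ring of 72 mm radius drawn on the table, under the rod (same point as the hook's origin).
- work_mark: Centre, on the table, of the work mark: a black ring of 72 mm radius on which the pan starts.
- pan: Open round steel whey pan, loose, about 0.4 kg, rim radius 65 mm, 44 mm high, foot radius 58 mm. Origin: centre of its underside. A flat black handle (18 mm wide, 8 mm thick, top at 42 mm) sticks out in local -x (roughly towards the robot) to 182 mm from the centre.
- pan_grip (a point): On the pan's handle, 150 mm from the pan's centre, 38 mm above its underside; pinch firmly across the 18 mm width from above (the pan may swivel about a weak grip as it drags).
- rack: Fixed white drying rack. Origin: centre of its underside. Local x, y footprint 148 x 100 mm. Four slots side by side along local x at -54, -18, +18 and +54 mm, 36 mm apart, each running along local y and open at both ends; floor 6 mm high, walls up to 51 mm high. Strainers stand in it, in any order.
- strainer_a: Steel strainer, largest, about 220 g (may be absent), on edge: perforated dish 124 mm across, 10 mm thick, open to local -x. Origin: under the 40 mm wide foot. On the dish's top (z 130 mm) an eye in the y-z plane: 8 mm bars at y +-20 mm meeting in a peak that centres itself on a rod; on the peak a grip tab 22 (y) x 8 (x) x 38 mm high. Height 222 mm.
- strainer_a_seat (a point): Point in the eye, 170 mm above the foot, where the rod's axis lies when the strainer hangs on the rod. With the strainer raised 10 to 34 mm above that, the rod's upturned end passes through the eye. The middle of the grip tab is 36 mm straight above this point; pinch it from above across its 22 mm width (local y).
- strainer_b: Steel strainer, second largest, about 180 g (may be absent), on edge: perforated dish 106 mm across, 10 mm thick, open to local -x. Origin: under the 40 mm wide foot. On the dish's top (z 112 mm) an eye in the y-z plane: 8 mm bars at y +-20 mm meeting in a peak that centres itself on a rod; on the peak a grip tab 22 (y) x 8 (x) x 38 mm high. Height 204 mm.
- strainer_b_seat (a point): Point in the eye, 152 mm above the foot, where the rod's axis lies when the strainer hangs on the rod. With the strainer raised 10 to 34 mm above that, the rod's upturned end passes through the eye. The middle of the grip tab is 36 mm straight above this point; pinch it from above across its 22 mm width (local y).
- strainer_c: Steel strainer, third largest, about 150 g (may be absent), on edge: perforated dish 88 mm across, 10 mm thick, open to local -x. Origin: under the 40 mm wide foot. On the dish's top (z 94 mm) an eye in the y-z plane: 8 mm bars at y +-20 mm meeting in a peak that centres itself on a rod; on the peak a grip tab 22 (y) x 8 (x) x 38 mm high. Height 186 mm.
- strainer_c_seat (a point): Point in the eye, 134 mm above the foot, where the rod's axis lies when the strainer hangs on the rod. With the strainer raised 10 to 34 mm above that, the rod's upturned end passes through the eye. The middle of the grip tab is 36 mm straight above this point; pinch it from above across its 22 mm width (local y).
- strainer_d: Steel strainer, smallest, about 120 g (may be absent), on edge: perforated dish 70 mm across, 10 mm thick, open to local -x. Origin: under the 40 mm wide foot. On the dish's top (z 76 mm) an eye in the y-z plane: 8 mm bars at y +-20 mm meeting in a peak that centres itself on a rod; on the peak a grip tab 22 (y) x 8 (x) x 38 mm high. Height 168 mm.
- strainer_d_seat (a point): Point in the eye, 116 mm above the foot, where the rod's axis lies when the strainer hangs on the rod. With the strainer raised 10 to 34 mm above that, the rod's upturned end passes through the eye. The middle of the grip tab is 36 mm straight above this point; pinch it from above across its 22 mm width (local y).
- blower: Fixed steel drying blower. Origin: on the table under the lever's pivot, which is 22 mm up. Its switch plate is 50 mm wide and 25 mm high; its housing, 120 mm wide and 100 mm high, spans local x = +85 to +245 mm.
- lever (a joint): Blower lever: rad, 0 = off (leaning 0.5 rad towards the robot, local -x), 1.0 = fully on (leaning 0.5 rad away, local +x). Starts at 0 to 0.15. Stiff friction of about 1 N at the ball; it stays where it is left.
- lever_tip (a point): Centre of the 26 mm black ball on the lever, 80 mm from the pivot (about 92 mm above the table at either end of its swing, 102 mm when upright).
- cheese_1: Bystander, to be left alone: loose cheese wedge 75 x 36 x 45 mm.
- cheese_2: Bystander, to be left alone: loose cheese wedge 75 x 36 x 45 mm.
- cheese_3: Bystander, to be left alone: loose cheese wedge 75 x 36 x 45 mm.
- spray: Bystander, to be left alone: white bottle 150 mm tall, 60 mm wide, near the back.
- jar: Bystander, to be left alone: glass jar 85 mm tall, 66 mm wide, near the back.
Mind the look-alikes: they are no part of the job. Leave any brown look-alike of the pan alone. Leave any purple look-alike of the strainer_d alone.

How it is judged (in metres and radians):
On the way, in this order (a step that is already met when the one before it is completed fails the run):
1. the pan stands on the drip mark (horizontal distance between pan and drip_mark below 0.02 m and angle between pan's own z axis and vertical below 0.1 rad), for 0.2 s.
2. strainer_a hangs released on the hook (x of strainer_a_seat in the frame of hook between -0.055 and 0.09 m and y of strainer_a_seat in the frame of hook between -0.015 and 0.015 m and z of strainer_a_seat in the frame of hook between 0.228 and 0.254 m and angle between strainer_a's own z axis and vertical below 0.3 rad and contact force between strainer_a and the fingers below 0.1 N), for 0.2 s.
3. strainer_b hangs released on the hook (x of strainer_b_seat in the frame of hook between -0.055 and 0.09 m and y of strainer_b_seat in the frame of hook between -0.015 and 0.015 m and z of strainer_b_seat in the frame of hook between 0.228 and 0.254 m and angle between strainer_b's own z axis and vertical below 0.3 rad and contact force between strainer_b and the fingers below 0.1 N), for 0.2 s.
4. strainer_c hangs released on the hook (x of strainer_c_seat in the frame of hook between -0.055 and 0.09 m and y of strainer_c_seat in the frame of hook between -0.015 and 0.015 m and z of strainer_c_seat in the frame of hook between 0.228 and 0.254 m and angle between strainer_c's own z axis and vertical below 0.3 rad and contact force between strainer_c and the fingers below 0.1 N), for 0.2 s.
5. strainer_d hangs released on the hook (x of strainer_d_seat in the frame of hook between -0.055 and 0.09 m and y of strainer_d_seat in the frame of hook between -0.015 and 0.015 m and z of strainer_d_seat in the frame of hook between 0.228 and 0.254 m and angle between strainer_d's own z axis and vertical below 0.3 rad and contact force between strainer_d and the fingers below 0.1 N), for 0.2 s.
6. the lever is fully on (value of joint lever above 0.88 rad), for 0.2 s.
At the end, for the whole second after the job is handed in: Pan upright, centre within 20 mm of the drip mark's; every strainer hangs still on the rod by its eye (seat point within 15 mm sideways and 12 mm in height of the rod's axis), each smaller one at least 8 mm nearer the tip than every larger one; lever at 0.88 rad or more (all of step 1 and all of step 2 and all of step 3 and all of step 4 and all of step 5 and linear speed of pan below 0.02 m/s and value of joint lever above 0.88 rad and linear speed of each of strainer_a, strainer_b, strainer_c, strainer_d below 0.06 m/s and x of each of strainer_b_seat, strainer_c_seat, strainer_d_seat in the frame of strainer_a below -0.008 m and x of each of strainer_c_seat, strainer_d_seat in the frame of strainer_b below -0.008 m and x of strainer_d_seat in the frame of strainer_c below -0.008 m); the robot touches nothing.
It fails at once if the pan is lifted more than 12 mm off the table (height (world z) of pan above 0.012 m).
It fails at once if a bystander (cheese, spray bottle, jar) is moved more than 40 mm (distance of any of cheese_1, cheese_2, cheese_3, spray, jar from where it was at the start of the episode above 0.04 m).
Of strainer_a, strainer_b, strainer_c, strainer_d only 2 to 4 are there at a start; the rules pass over those that are not, and their reading is None.
At some moment in a run one of pan may be knocked a few centimetres aside while the robot is not near it.
It also fails if it takes over 210 s, if anything falls off the work surface, if the arm or the gripper's body presses on something with over 40 N, if the wrist force passes 120 N, or if a joint passes its speed limit or range.

## Robot

A 6-joint arm with a two-finger parallel gripper is mounted at the origin on the work surface. World frame = base frame: x ahead of the robot, y to its left, z up, the work surface at z = 0. Lengths are in mm, angles in rad, forces in N, time in s.
With the tool pointing down it reaches from about 300 to 875 mm from the base axis. Payload 4.2 kg.
Tool frame: the origin (TCP) lies midway between the tips of the shut fingers; the grasp point (between the pads) lies 19 mm behind it; y points along the fingers, x is the direction in which the jaws open and shut, and the axes are right-handed (so a half turn about y gives the same grasp; the last joint's range is limited). The gripper opens to 85 mm and grips with 20 to 120 N. Pads are 22 mm wide; open, the fingers measure 114 mm over their backs; the gripper's body (76 mm by 85 mm) begins 54 mm behind the grasp point. The pads swing forward as they close: fully open they stand 13 mm farther back than shut.
Start: joints at [1.295, 0.32, 1.565, -0, 1.257, -0.02], TCP at [145.487, 556.305, 231.338] pointing down, gripper open.
Joint ranges: [-3.11, 3.11], [-0.84, 2.01], [0.21, 2.61], [-1.34, 4.49], [0.05, 2.63], [-2.56, 2.56]. Speed limits (rad/s): [2.57, 2.57, 3.14, 3.14, 3.14, 3.14].

## Interface

Orientations are given as a rotation vector (axis times angle).
In Python, from plant import r gives the robot as it stands.
- The arm moves only by the tool move_arm, never from a script. Its argument "plan" is one flat list of numbers, 7 for each row, row after row: the turn, a rotation vector about the tool's x, y, z in rad, then the shift along the tool's x, y, z in m, then the opening, from 0 (shut) to 1 (fully open). A call has 1 to 20 rows; each row shifts and turns the pose as measured when the row begins, along the tool's axes as they then stand; what a row does not reach is not made up. A row lasts 1/8 s, in which the tool goes at most 62.5 mm and 10.7 degrees, less where a joint would pass 70% of its speed; a pose out of reach is approached as far as the arm can. A call is refused whole if a number of a shift passes 0.0625 or a number of a turn 0.188, either way. A call with a gripper value outside its range is refused whole. The fingers move at their own pace and stop on an object; "newtons" is the grip in N (left out, the last holds). Time passes only in rows, so rows that do not move let the fingers close. It gives the time, the measured TCP pose, the force and the opening at its end, in the units of the state.
- r.get_obs(): the state, without advancing time (a new reading comes with each control period).
- r.grab_frame(name): name is "scene" or "top"; returns a dict with "frame" (420x560x3 uint8, red, green, blue), "depth" (420x560 float32, mm along the optical axis (not along the pixel's ray), 0 where there is no reading), "mtx" (3x3 intrinsics, pixels), "R" (3x3) and "t" (3): a world point X has camera coordinates R X + t. Camera axes: x right, y down, z forward; pixel columns grow to the right and rows downward; lengths in mm; the calibration is good to about 2 mm. A picture is of the moment at which its call begins.
- r.job_done(): hands the job in, once; it reports no verdict.
The state is a dict: "clock": time; "joint_positions": joint angles; "qvel": joint speeds; "joint_torque": joint torques, N m; "ee_pos": TCP position; "tool_rot": TCP orientation; "wrist_force": force on the tool from outside, world axes, zero at the start; "torque": the same for the moment, N m; "width": opening from 0.0 (shut) to 1.0 (fully open).
Only numpy, scipy, OpenCV 4.12 (cv2) and the standard library are available. Lean on these libraries where they do the work, as an engineer would, in place of code of your own. Each camera call takes 0.05 s, during which the arm holds its last target. There are 200 camera calls.

## Working session

There is one attempt and no reset: what is moved stays moved. The work goes in short steps, Python scripts to look and compute and a tool call to move; the robot and the scene stay as the last step left them, time stands still between calls to the robot, and variables do not carry over. Pictures are saved under pics/ and viewed, about 12 in all and at most 16, crops included, and the job is handed in when it is done.

Besides the shell and the picture viewer there is one more tool, called after ">>>" by a JSON object that holds its "fn" and its "kwargs". move_arm: Moves the arm, as the interface text tells. Its arguments: {"type":"object","properties":{"plan":{"type":"array","items":{"type":"number"}},"newtons":{"type":"number"}},"required":["plan"]}

```bash
mkdir -p pics; ls; cat > h.py <<'E'
import numpy as np, cv2, pickle
from plant import r
from scipy.spatial.transform import Rotation as Ro
np.set_printoptions(precision=1,suppress=True)
def grab(n,save=None):
    f=r.grab_frame(n)
    if save:
        cv2.imwrite(f'pics/{save}.png',cv2.cvtColor(f['frame'],cv2.COLOR_RGB2BGR)); pickle.dump(f,open(f'pics/{save}.pkl','wb'))
    return f
def load(n): return pickle.load(open(f'pics/{n}.pkl','rb'))
def cloud(f):
    d=f['depth'];h,w=d.shape;u,v=np.meshgrid(np.arange(w),np.arange(h))
    K=f['mtx'];p=np.stack([(u-K[0,2])/K[0,0]*d,(v-K[1,2])/K[1,1]*d,d],-1)
    P=(p-np.array(f['t']).ravel())@np.array(f['R']); P[d==0]=np.nan
    return P
def ray(f,u,v,z):
    K=f['mtx'];R=np.array(f['R']);t=np.array(f['t']).ravel()
    d=R.T@np.array([(u-K[0,2])/K[0,0],(v-K[1,2])/K[1,1],1]);c=-R.T@t
    return c+d*(z-c[2])/d[2]
E
python3 - <<'E'
from h import *
for n in ['scene','top']:
    f=grab(n,n+'0'); print(n,f['mtx'],f['R'],f['t'])
print(r.get_obs())
E
```

```text
pics
scene [[447.4   0.  277.2]
 [  0.  447.4 210.8]
 [  0.    0.    1. ]] [[ 0.8  0.6 -0. ]
 [ 0.5 -0.7 -0.5]
 [-0.3  0.4 -0.8]] [-459.2 -107.5 1436.3]
top [[405.8   0.  283.5]
 [  0.  405.8 203.3]
 [  0.    0.    1. ]] [[ 0.  -1.   0. ]
 [-1.  -0.  -0.2]
 [ 0.2 -0.  -1. ]] [  69.4  495.2 1297.7]
{'clock': 0.1, 'joint_positions': array([ 1.3,  0.3,  1.6, -0. ,  1.3, -0. ]), 'qvel': array([-0., -0., -0.,  0.,  0., -0.]), 'joint_torque': array([  0. , -41.6, -23.5,   0. ,   0. ,   0. ]), 'ee_pos': array([145.4, 555.9, 230.6]), 'tool_rot': array([-1.3, -1. ,  1. ]), 'wrist_force': array([-0.9,  0. ,  0. ]), 'torque': array([ 0. , -0. , -0.1]), 'width': 1.0010898859493307}
```

View pics/scene0.png

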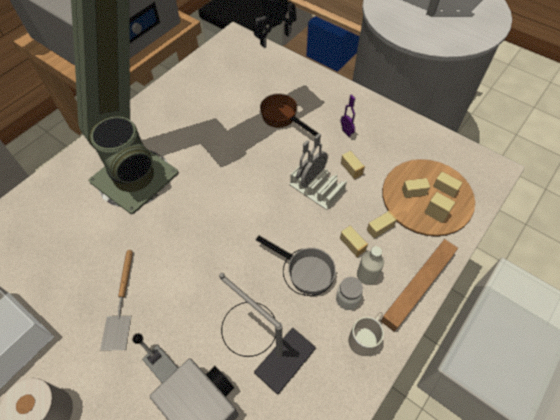

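View pics/top0.png

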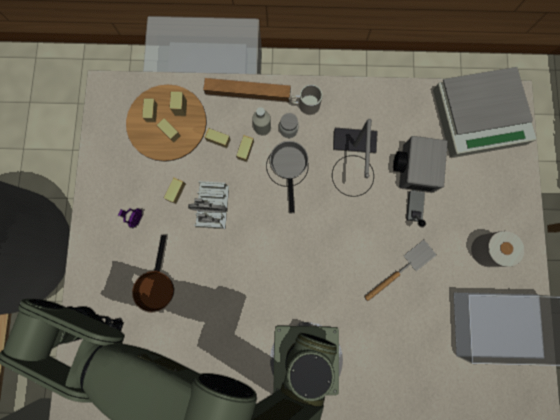

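Steel pan at top px (290,160), with its handle down to (291,212). Drip ring is at (352,175), the rack at (210,205) and the lever ball at (421,223). The brown pan and the purple strainer are look-alikes.

```bash
python3 - <<'E'
from h import *
f=load('top0');P=cloud(f);g=load('scene0');Q=cloud(g)
for nm,A in (('top',P),('scene',Q)):
    X=A.reshape(-1,3);X=X[~np.isnan(X[:,0])]
    # approx regions
    print(nm)
    c=ray(f,352,175,0);p=ray(f,290,160,40);k=ray(f,210,205,30);l=ray(f,421,223,90)
    print('approx ring,pan,rack,ball',c,p,k,l)
    def reg(c,rx,ry,z0,z1): return X[(abs(X[:,0]-c[0])<rx)&(abs(X[:,1]-c[1])<ry)&(X[:,2]>z0)&(X[:,2]<z1)]
    h=reg(c,180,100,225,275)
    if len(h)>5:
        m=np.median(h,0);w,v=np.linalg.eigh(np.cov(h[:,:2].T));s=(h[:,:2]-h[:,:2].mean(0))@v[:,1]
        print('rod',len(h),h[:,:2].mean(0),v[:,1],s.min(),s.max(),m, 'ends',h[s.argmin()],h[s.argmax()])
    q=reg(p,90,90,37,52)
    q=q[np.hypot(*(q[:,:2]-p[:2]).T)<80]
    (cx,cy),rr=cv2.minEnclosingCircle(q[:,:2].astype(np.float32));print('pan',cx,cy,rr)
    q=X[(X[:,0]<cx-80)&(X[:,0]>cx-200)&(abs(X[:,1]-cy)<70)&(X[:,2]>25)&(X[:,2]<50)]
    if len(q)>5: print('handle',len(q),q.mean(0),q.min(0),q.max(0)); w,v=np.linalg.eigh(np.cov(q[:,:2].T));print(v[:,1])
    q=reg(k,130,90,42,56); print('rack',len(q),cv2.minAreaRect(q[:,:2].astype(np.float32)))
    for z in range(60,240,15):
        q=reg(k,130,90,z,z+15)
        if len(q): print(z,len(q),np.round(np.sort(q[:,0])[::max(1,len(q)//12)]),q[:,1].min(),q[:,1].max())
    q=reg(l,60,60,82,115);print('ball',len(q),q.mean(0) if len(q) else '', q.min(0) if len(q) else'',q.max(0) if len(q) else'')
# ring
img=f['frame'].astype(int).max(2)
c=ray(f,352,175,0)
m=img<70
v,u=np.nonzero(m);pt=np.array([ray(f,a,b,0)[:2] for a,b in zip(u,v)])
d=np.hypot(*(pt-c[:2]).T);pt=pt[(d<100)&(abs(P[v,u,2])<8)]
for n in range(15):
    A=np.c_[2*pt,np.ones(len(pt))];s=np.linalg.lstsq(A,(pt**2).sum(1),rcond=None)[0];R=np.sqrt(s[2]+s[0]**2+s[1]**2)
    e=abs(np.hypot(*(pt-s[:2]).T)-R);pt=pt[e<max(4,np.percentile(e,92))]
print('ring',s[:2],R,len(pt))
def crop(F,x,y,w,h,n): 
    i=cv2.cvtColor(F['frame'],cv2.COLOR_RGB2BGR)[y:y+h,x:x+w];cv2.imwrite(f'pics/{n}.png',cv2.resize(i,None,fx=4,fy=4,interpolation=cv2.INTER_CUBIC))
a=[cv2.resize(cv2.cvtColor(F['frame'],cv2.COLOR_RGB2BGR)[y:y+95,x:x+95],(400,400),interpolation=2) for F,x,y in((g,280,125),(f,165,160))]
b=[cv2.resize(cv2.cvtColor(F['frame'],cv2.COLOR_RGB2BGR)[y:y+150,x:x+200],(400,300),interpolation=2) for F,x,y in((g,130,260),(f,290,100))]
cv2.imwrite('pics/c1.png',np.hstack(a))
E
```

```text
top
approx ring,pan,rack,ball [ 604.8 -153.4    0. ] [641.9  62.   40. ] [484.  324.4  30. ] [ 432.3 -354.9   90. ]
rod 258 [ 627.2 -155. ] [-1.   0.1] -86.45988437960607 89.41821133136602 [ 627.6 -154.9  245.7] ends [ 713.8 -155.9  241.1] [ 537.9 -150.9  241.2]
pan 635.5421752929688 65.29701232910156 73.33597564697266
handle 155 [509.4  56.   42.4] [464.3  45.4  34. ] [555.4  67.   49.1]
[-1.  -0.1]
rack 517 ((485.1388854980469, 323.4859619140625), (107.826171875, 148.9216766357422), 87.75679779052734)
60 42 [425. 427. 428. 429. 430. 434. 465. 467. 468. 468. 468. 469. 469. 471.] 265.6206399335313 383.48556498589716
75 48 [427. 427. 428. 428. 430. 431. 433. 460. 465. 467. 468. 469.] 263.4602985705531 385.3100302479549
90 15 [428. 428. 429. 432. 461. 462. 464. 465. 465. 467. 468. 468. 469. 470.
 471.] 265.55937048293 380.60223841853434
105 33 [426. 428. 433. 461. 462. 463. 464. 465. 466. 466. 467. 468. 468. 468.
 469. 472. 473.] 269.4425002971587 376.18264194087277
120 64 [427. 428. 431. 432. 461. 463. 464. 465. 467. 467. 468. 470. 471.] 279.6569380882239 363.5694707509937
135 28 [426
[... 2237 characters left out ...]
350.41182624471395
180 21 [466. 466. 467. 468. 469. 469. 470. 471. 471. 472. 472. 472. 472. 472.
 473. 474. 474. 474. 474. 474. 475.] 311.9779142123019 343.6253215612085
195 21 [465. 466. 468. 469. 470. 470. 471. 472. 472. 473. 473. 473. 473. 473.
 473. 473. 474. 474. 474. 475. 475.] 314.00798447400456 337.344355059857
210 24 [465. 470. 471. 472. 473. 473. 473. 473. 473. 474. 474. 475.] 313.1701168334247 337.08454958720336
225 22 [466. 466. 467. 468. 468. 468. 469. 469. 469. 469. 470. 470. 471. 471.
 471. 472. 473. 473. 474. 474. 474. 474.] 316.2444790292529 336.8677402784761
ball 107 [ 437.8 -352.1   99.8] [ 422.6 -364.    82.1] [ 448.8 -338.9  109.8]
ring [ 682.9 -140.6] 15.4506396086487 6
```

View pics/c1.png

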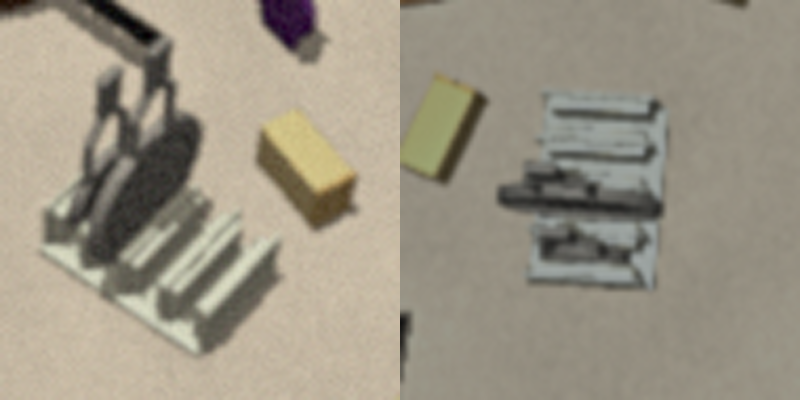

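Two strainers are present. A (top about 228 mm) is in slot -18, and a shorter one (top about 174 mm, so D) is in slot -54 nearer the robot. I'll refine these measurements and get the tool frame.

```bash
cat >> h.py <<'E'
def circ(pt,tol):
    for n in range(20):
        A=np.c_[2*pt,np.ones(len(pt))];s=np.linalg.lstsq(A,(pt**2).sum(1),rcond=None)[0];R=np.sqrt(s[2]+s[0]**2+s[1]**2)
        e=abs(np.hypot(*(pt-s[:2]).T)-R);pt=pt[e<max(tol,np.percentile(e,95))]
    return s[:2],R,len(pt)
def line(q):
    m=q[:,:2].mean(0);w,v=np.linalg.eigh(np.cov(q[:,:2].T));d=v[:,1]*np.sign(v[0,1]);s=(q[:,:2]-m)@d
    return m,np.arctan2(d[1],d[0]),s.min(),s.max()
def pan(X,c):
    q=X[(X[:,2]>36)&(X[:,2]<52)];d=np.hypot(*(q[:,:2]-c).T);q=q[(d<75)&(d>54)]
    r0=circ(q[:,:2],4)
    return r0
def goto(p,yaw):
    "tool deltas to reach world TCP p (mm), tool down, jaw x-axis at world angle yaw (mod pi)"
    o=r.get_obs();T=Ro.from_rotvec(o['tool_rot']).as_matrix()
    best=None
    for a in (yaw,yaw+np.pi):
        x=np.array([np.cos(a),np.sin(a),0]);y=np.array([0,0,-1.]);G=np.stack([x,y,np.cross(x,y)],1)
        w=Ro.from_matrix(T.T@G).as_rotvec()
        if best is None or np.linalg.norm(w)<np.linalg.norm(best[0]): best=(w,G)
    d=np.array(p)-o['ee_pos']
    print('clock',round(o['clock'],2),'pos',o['ee_pos'],'q6',np.round(o['joint_positions'],2),'F',o['wrist_force'],'w',round(o['width'],3))
    print(' turn(now tool)',np.round(best[0],3),' shift in now frame',T.T@d,' in goal frame',best[1].T@d)
E
python3 - <<'E'
from h import *
np.set_printoptions(precision=2,suppress=True)
for n in('top0','scene0'):
    f=load(n);P=cloud(f);X=P.reshape(-1,3);X=X[~np.isnan(X[:,0])]
    print(n)
    h=X[(abs(X[:,0]-625)<130)&(abs(X[:,1]+155)<60)&(X[:,2]>232)&(X[:,2]<275)]
    m,a,s0,s1=line(h);print('rod',m,a,s0,s1,'y at600',m[1]+(600-m[0])*np.tan(a),h[:,2].max(),h[:,0].min())
    print('pan',pan(X,np.array([636,65])))
    q=X[(X[:,0]>462)&(X[:,0]<550)&(abs(X[:,1]-57)<25)&(X[:,2]>36)&(X[:,2]<50)];m,a,*s=line(q);print('handle',m,a,s)
    q=X[(abs(X[:,0]-468)<14)&(abs(X[:,1]-325)<70)&(X[:,2]>58)&(X[:,2]<125)];print('A',line(q))
    q=X[(abs(X[:,0]-432)<14)&(abs(X[:,1]-325)<70)&(X[:,2]>56)&(X[:,2]<182)];print('D',q[:,2].max(),[ (z,q[(q[:,2]>z)&(q[:,2]<z+15)][:,1].min(),q[(q[:,2]>z)&(q[:,2]<z+15)][:,1].max()) for z in(60,90,115,130,145,160)])
    q=X[(abs(X[:,0]-486)<85)&(abs(X[:,1]-325)<56)&(X[:,2]>42)&(X[:,2]<56)]
    for x in (414,450,486,522,558):
        w=q[abs(q[:,0]-x)<9]
        if len(w)>15: print('wall',x,len(w),line(w)[:2],w[:,1].min(),w[:,1].max())
    q=X[(X[:,0]>540)&(X[:,0]<760)&(X[:,1]<-270)&(X[:,1]>-430)&(X[:,2]>88)&(X[:,2]<112)];print('housing',len(q),cv2.minAreaRect(q[:,:2].astype(np.float32)))
    # ring by darkness
    img=cv2.GaussianBlur(f['frame'].max(2).astype(np.float32),(0,0),0.6);bg=cv2.medianBlur(f['frame'].max(2),21)
    v,u=np.nonzero((bg-img>25)&(abs(P[...,2])<8));pt=np.array([ray(f,a,b,0)[:2] for a,b in zip(u,v)])
    d=np.hypot(*(pt-[602,-153]).T);print('ring',circ(pt[(d<82)&(d>60)],5))
goto([150,550,230],np.pi/2)
E
```

```text
top0
rod [ 626.3  -155.04] -0.06286000628451552 -88.51879576718709 87.34919105289075 y at600 -153.3852803952969 259.4012214184782 537.8656273462924
pan (array([643.49,  66.15]), np.float64(62.69881584184927), 154)
handle [506.55  55.72] 0.07348031711660405 [np.float64(-42.11875561274052), np.float64(43.6014656911951)]
A (array([466.98, 319.67]), np.float64(1.536048634307376), np.float64(-56.27908827710221), np.float64(65.52836959587924))
D 175.58949373033866 [(60, np.float64(290.2205132896017), np.float64(353.3840548928707)), (90, np.float64(299.73397784243764), np.float64(344.99492437429615)), (115, np.float64(300.3108540414149), np.float64(346.0648108304963)), (130, np.float64(307.42597759678586), np.float64(318.14201289241777)), (145, np.float64(312.52718846165783), np.float64(331.14071049996454)), (160, np.float64(312.42697558640634), np.float64(332.70044412971646))]
wall 414 93 (array([416.54, 323.  ]), np.float64(1.5486809758430313)) 281.5955000720886 368.6193818192146
wall 450 95 (array([450.86, 317.74]), np.float64(1.4819181949868616)) 280.02539583528653 364.68564981479506
wa
[... 1519 characters left out ...]
487.53, 321.91]), np.float64(1.5535636768737708)) 280.220824294611 372.7973319243194
wall 522 128 (array([523.26, 320.19]), np.float64(1.5609880231371096)) 277.7024658748624 367.5867920666073
wall 558 109 (array([556.7 , 321.98]), np.float64(1.5361579170196942)) 277.35332922689264 369.2300685723063
housing 3241 ((637.3710327148438, -362.1318054199219), (148.31678771972656, 160.40403747558594), 82.92669677734375)
ring (array([ 604.96, -152.76]), np.float64(71.90383167134), 356)
clock 0.1 pos [145.36 555.9  230.57] q6 [ 1.3   0.32  1.57 -0.    1.26 -0.02] F [-0.88  0.02  0.05] w 1.001
 turn(now tool) [-0.   -0.26 -0.  ]  shift in now frame [-4.53  0.58 -5.98]  in goal frame [-5.9   0.57 -4.64]
```

>>> {"fn": "move_arm", "kwargs": {"plan": [0,-0.165,0,0,-0.05,0,1,0,-0.165,0,0,-0.05,0,1,0,0,0,-0.045,0,-0.032,1,0,0,0,-0.045,0,-0.032,1,0,0,0,-0.045,0,-0.032,1,0,0,0,-0.045,0,-0.032,1,0,0,0,-0.045,0,-0.032,1,0,0,0,-0.045,0,-0.032,1,0,0,0,-0.045,0,-0.032,1,0,0,0,-0.045,0,-0.032,1,0,0,0,-0.045,0,-0.032,1,0,0,0,-0.045,0,-0.032,1,0,0,0,0,0,0,1]}}

```text
clock: 1.72
ee_pos: [512.9, 121.8, 329.6]
tool_rot: [-1.169, -1.266, 1.283]
wrist_force: [-0.8, 0.2, 0.3]
width: 0.998
```

```bash
python3 -c "
from h import *
goto([495,56,19],np.pi/2+.072)"
```

```text
clock 1.73 pos [512.9 121.8 329.6] q6 [ 0.2  0.2  1.5 -0.   1.5 -1.4] F [-0.8  0.2  0.3] w 0.998
 turn(now tool) [-0.  0. -0.]  shift in now frame [-61.3 311.2  21.9]  in goal frame [-64.3 310.6  22.5]
```

>>> {"fn": "move_arm", "kwargs": {"plan": [0,0,0,-0.032,0.03,0.011,1,0,0,0,-0.032,0.05,0.011,1,0,0,0,0,0.05,0,1,0,0,0,0,0.05,0,1,0,0,0,0,0.04,0,1,0,0,0,0,0.02,0,1,0,0,0,0,0,0,1]}}

```text
clock: 2.6
ee_pos: [491.5, 57.1, 83.2]
tool_rot: [-1.164, -1.269, 1.283]
wrist_force: [0.6, 0.2, -0.5]
width: 1.0
```

```bash
sed -i "s/np.round(best\[0\],3)/(best[0]*1000).round(),'mrad'/" h.py; python3 - <<'E'
from h import *
goto([495,56,19],np.pi/2+.072)
f=grab('scene','s1');i=cv2.cvtColor(f['frame'],cv2.COLOR_RGB2BGR)[170:310,200:380];cv2.imwrite('pics/s1c.png',cv2.resize(i,None,fx=4,fy=4))
E
```

```text
clock 2.6 pos [491.5  57.1  83.2] q6 [ 0.1  0.3  1.9 -0.   0.8 -1.6] F [ 0.6  0.2 -0.5] w 1.0
 turn(now tool) [-7. 19. -5.] mrad  shift in now frame [-1.1 64.2 -3.8]  in goal frame [-1.4 64.2 -3.4]
```

View pics/s1c.png

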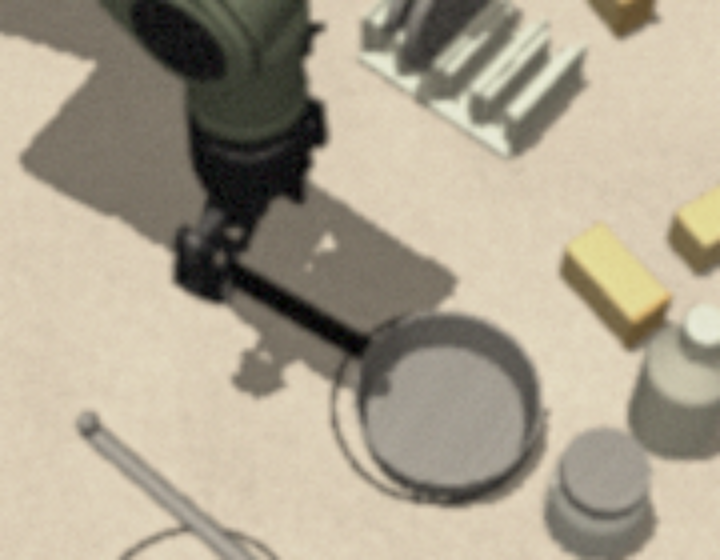

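The gripper straddles the handle. Next I lower and pinch it.

>>> {"fn": "move_arm", "kwargs": {"plan": [-0.007,0.019,-0.005,-0.001,0.03,-0.003,1,0,0,0,0,0.025,0,1,0,0,0,0,0.009,0,1,0,0,0,0,0,0,0.5,0,0,0,0,0,0,0,0,0,0,0,0,0,0,0,0,0,0,0,0,0,0,0,0,0,0,0,0,0,0,0,0,0,0,0], "newtons": 100}}

```text
clock: 3.78
ee_pos: [501.7, 58.6, 27.2]
tool_rot: [-1.187, -1.278, 1.253]
wrist_force: [0.5, -0.4, -0.7]
width: 0.181
```

```bash
python3 - <<'E'
from h import *
f=grab('top','t2');X=cloud(f).reshape(-1,3);X=X[~np.isnan(X[:,0])];print(pan(X,np.array([645,67])))
goto([495,56,19],np.pi/2+.072)
E
```

```text
(array([643.5,  66.4]), np.float64(62.4921309696477), 115)
clock 3.83 pos [501.7  58.6  27.2] q6 [ 0.1  0.4  2.   0.   0.7 -1.6] F [-0.1  0.4 -2. ] w 0.176
 turn(now tool) [20.  1.  1.] mrad  shift in now frame [-2.1  8.   7. ]  in goal frame [-2.1  8.2  6.9]
```

>>> {"fn": "move_arm", "kwargs": {"plan": [0,0,0,0,0,0,0.5,0,0,0,0,0,0,0.5,0.02,0,0,-0.001,0.006,0.007,0.5,0,0,0,0,0.004,0,0.5,0,0,0,0,0,0,0,0,0,0,0,0,0,0,0,0,0,0,0,0,0,0,0,0,0,0,0,0], "newtons": 120}}

```text
clock: 4.82
ee_pos: [494.2, 56.9, 16.4]
tool_rot: [-1.171, -1.262, 1.264]
wrist_force: [-0.1, -0.6, -0.8]
width: 0.18
```

```bash
python3 - <<'E'
from h import *
goto([495,56,19],np.pi/2+.072)
E
```

```text
clock 4.83 pos [494.2  56.9  16.4] q6 [ 0.1  0.5  2.   0.   0.7 -1.6] F [-0.1 -0.6 -0.8] w 0.18
 turn(now tool) [-2.  2.  1.] mrad  shift in now frame [-1.  -2.6 -0.7]  in goal frame [-1.  -2.6 -0.8]
```

>>> {"fn": "move_arm", "kwargs": {"plan": [0,0,0,-0.01,0,0.003,0,0,0,0,-0.02,0,0.005,0,0,0,0,-0.02,0,0.005,0,0,0,0,-0.02,0,0.005,0,0,0,0,-0.02,0,0.005,0,0,0,0,-0.02,0,0.005,0,0,0,0,-0.02,0,0.005,0,0,0,0,0,0,0,0]}}

```text
clock: 5.82
ee_pos: [470.4, -81.1, 16.4]
tool_rot: [-1.171, -1.266, 1.265]
wrist_force: [0.2, -1.1, 0.9]
width: 0.183
```

```bash
python3 - <<'E'
from h import *
f=grab('top','t3');X=cloud(f).reshape(-1,3);X=X[~np.isnan(X[:,0])]
o=r.get_obs();c=o['ee_pos'][:2]+[150.5,10.5];print(c,pan(X,c))
goto([454.5,-164.5,16.4],np.pi/2+.072)
E
```

```text
[621.  -70.1] (array([619.9, -71.8]), np.float64(62.455608574815756), 139)
clock 5.88 pos [470.5 -80.6  16.3] q6 [-0.2  0.4  2.1  0.   0.7 -1.8] F [-1.  -2.5  1.4] w 0.183
 turn(now tool) [0. 5. 1.] mrad  shift in now frame [-82.4  -0.1  22.4]  in goal frame [-82.5  -0.1  22. ]
```

Pan follows rigidly.

>>> {"fn": "move_arm", "kwargs": {"plan": [0,0.003,0,-0.018,0,0.005,0,0,0,0,-0.02,0,0.005,0,0,0,0,-0.02,0,0.005,0,0,0,0,-0.016,0,0.005,0,0,0,0,-0.005,0,0.001,0,0,0,0,0,0,0,0]}}

```text
clock: 6.62
ee_pos: [456.1, -159.2, 16.3]
tool_rot: [-1.169, -1.27, 1.265]
wrist_force: [1.0, 0.7, 0.7]
width: 0.174
```

```bash
python3 - <<'E'
from h import *
o=r.get_obs()
for n in('top','scene'):
    f=grab(n,n+'4');X=cloud(f).reshape(-1,3);X=X[~np.isnan(X[:,0])]
    c=o['ee_pos'][:2]+[150.5,10.5];X=X[X[:,2]<200];print(c,pan(X,c))
goto([454.5,-164.5,16.4],np.pi/2+.072)
E
```

```text
[ 606.6 -148.7] (array([ 605.1, -148.3]), np.float64(62.73754193136803), 140)
[ 606.6 -148.7] (array([ 608.8, -146.1]), np.float64(62.639296086785734), 251)
clock 6.72 pos [ 456.1 -159.    16.3] q6 [-0.4  0.4  2.   0.   0.7 -2. ] F [ 0.6 -0.3  1.4] w 0.179
 turn(now tool) [1. 9. 3.] mrad  shift in now frame [-5.3 -0.1  2. ]  in goal frame [-5.4 -0.1  2. ]
```

>>> {"fn": "move_arm", "kwargs": {"plan": [0,0.004,0,-0.005,0,0.002,0,0,0,0,-0.002,0,0,0,0,0,0,0,0,0,0,0,0,0,0,0,0,0.6,0,0,0,0,0,0,1,0,0,0,0,0,0,1,0,0,0,0,-0.02,0,1,0,0,0,0,-0.05,0,1,0,0,0,0,-0.06,0,1,0,0,0,0,-0.06,0,1,0,0,0,0,-0.06,0,1,0,0,0,0,-0.06,0,1,0,0,0,0,0,0,1]}}

```text
clock: 8.35
ee_pos: [454.1, -167.2, 335.7]
tool_rot: [-1.17, -1.266, 1.262]
wrist_force: [0.4, 0.8, -1.1]
width: 0.999
```

```bash
python3 - <<'E'
from h import *
for n in('top','scene'):
    f=grab(n,n+'5');X=cloud(f).reshape(-1,3);X=X[~np.isnan(X[:,0])]
    X=X[X[:,2]<200];print(pan(X,np.array([604,-154])))
goto([469,325,310],np.pi/2-.035)
E
```

```text
(array([ 603.6, -154.4]), np.float64(62.55395276962147), 153)
(array([ 607.3, -152.3]), np.float64(62.62694337992658), 245)
clock 8.45 pos [ 452.1 -166.4  330.7] q6 [-0.4  0.1  1.6  0.   1.4 -2. ] F [-0.  -0.1 -0.1] w 1.005
 turn(now tool) [-10. 110.   7.] mrad  shift in now frame [488.5  24.  -54.1]  in goal frame [491.7  20.7   0.3]
```

View pics/scene5.png

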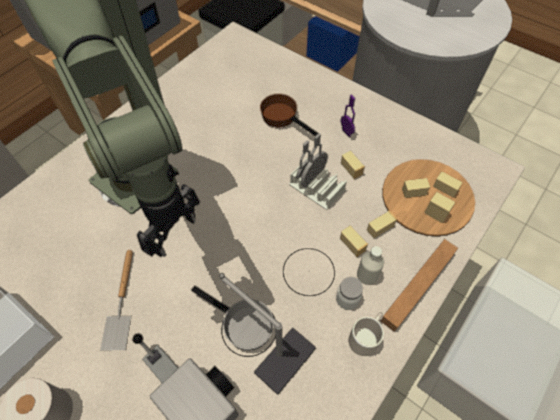

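The pan sits in the drip ring (top 603.6,-154.4). Now I go above strainer A.

>>> {"fn": "move_arm", "kwargs": {"plan": [-0.01,0.11,0.007,0,0,0,1,0,0,0,0.06,0,0,1,0,0,0,0.06,0,0,1,0,0,0,0.06,0,0,1,0,0,0,0.06,0,0,1,0,0,0,0.06,0,0,1,0,0,0,0.06,0,0,1,0,0,0,0.06,0,0,1,0,0,0,0.06,0,0,1,0,0,0,0,0,0,1]}}

```text
clock: 9.7
ee_pos: [464.3, 325.3, 304.2]
tool_rot: [-1.207, -1.141, 1.204]
wrist_force: [-0.8, -0.2, 0.8]
width: 1.0
```

```bash
python3 - <<'E'
from h import *
goto([469,325,280],np.pi/2-.035)
E
```

```text
clock 9.7 pos [464.3 325.3 304.2] q6 [ 0.6  0.3  1.4  0.   1.5 -0.9] F [-0.8 -0.2  0.8] w 1.0
 turn(now tool) [-42.  -9. -12.] mrad  shift in now frame [ 0.2 24.  -5.7]  in goal frame [-0.1 24.2 -4.7]
```

>>> {"fn": "move_arm", "kwargs": {"plan": [-0.042,-0.009,-0.012,0,0.02,-0.005,1,0,0,0,0,0,0,1]}}

```text
clock: 9.95
ee_pos: [467.0, 323.2, 279.3]
tool_rot: [-1.225, -1.177, 1.191]
wrist_force: [-0.0, 0.4, -0.0]
width: 0.995
```

```bash
python3 - <<'E'
from h import *
goto([469,325,195],np.pi/2-.035)
out=[]
for n,(x,y) in(('top',(150,140)),('scene',(240,80))):
    f=grab(n,n+'6');out.append(cv2.resize(cv2.cvtColor(f['frame'],cv2.COLOR_RGB2BGR)[y:y+130,x:x+130],(400,400)))
cv2.imwrite('pics/c6.png',np.hstack(out))
E
```

```text
clock 9.95 pos [467.  323.2 279.3] q6 [ 0.6  0.3  1.5 -0.   1.4 -0.9] F [-0.   0.4 -0. ] w 0.995
 turn(now tool) [-6.  1. -5.] mrad  shift in now frame [ 2.3 84.3 -2.4]  in goal frame [ 1.9 84.3 -1.9]
```

View pics/c6.png

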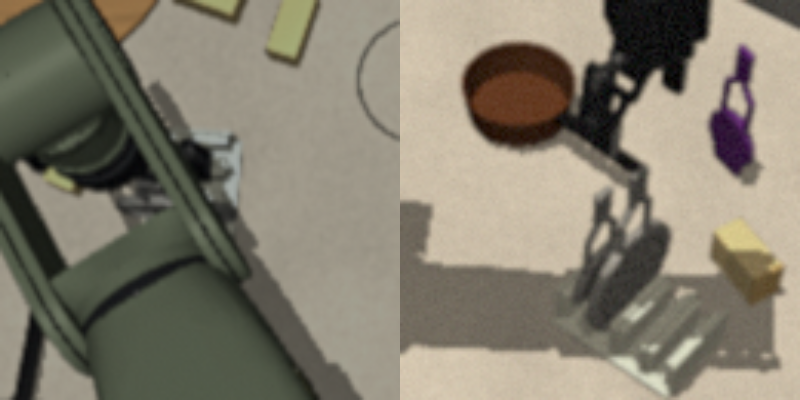

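The gripper is above A's tab in both views, so I descend and grip.

>>> {"fn": "move_arm", "kwargs": {"plan": [-0.006,0.001,-0.005,0.002,0.03,-0.002,1,0,0,0,0,0.03,0,1,0,0,0,0,0.02,0,1,0,0,0,0,0.005,0,1,0,0,0,0,0,0,1]}}

```text
clock: 10.68
ee_pos: [474.5, 324.0, 199.5]
tool_rot: [-1.231, -1.189, 1.169]
wrist_force: [0.3, 0.2, 0.7]
width: 1.003
```

```bash
python3 - <<'E'
from h import *
goto([469,325,195],np.pi/2-.035)
E
```

```text
clock 10.68 pos [474.5 324.  199.5] q6 [ 0.6  0.3  1.6 -0.   1.2 -0.9] F [0.3 0.2 0.7] w 1.003
 turn(now tool) [10. -7.  7.] mrad  shift in now frame [0.8 4.5 5.5]  in goal frame [0.9 4.5 5.5]
```

>>> {"fn": "move_arm", "kwargs": {"plan": [0.01,-0.007,0.007,0.001,0.004,0.006,1,0,0,0,0,0,0,0.6,0,0,0,0,0,0,0,0,0,0,0,0,0,0,0,0,0,0,0,0,0,0,0,0,0,0,0,0,0,0,0,0,0,0,0,0,0,0,0,0,0,0], "newtons": 60}}

```text
clock: 11.68
ee_pos: [469.5, 326.2, 198.3]
tool_rot: [-1.226, -1.188, 1.18]
wrist_force: [1.0, 0.6, 0.2]
width: 0.241
```

```bash
python3 - <<'E'
from h import *
goto([469,325,195],np.pi/2-.035)
E
```

```text
clock 11.68 pos [469.5 326.2 198.3] q6 [ 0.6  0.3  1.6 -0.   1.2 -0.9] F [1.  0.6 0.2] w 0.241
 turn(now tool) [4. 0. 3.] mrad  shift in now frame [-1.2  3.3  0.5]  in goal frame [-1.2  3.3  0.5]
```

>>> {"fn": "move_arm", "kwargs": {"plan": [0,0,0,0,-0.012,0,0,0,0,0,0,-0.012,0,0,0,0,0,0,-0.012,0,0,0,0,0,0,-0.012,0,0,0,0,0,0,-0.012,0,0,0,0,0,0,-0.012,0,0,0,0,0,0,-0.02,0,0,0,0,0,0,-0.02,0,0,0,0,0,0,0,0,0]}}

```text
clock: 12.8
ee_pos: [468.9, 325.7, 317.9]
tool_rot: [-1.227, -1.188, 1.179]
wrist_force: [-0.1, 0.3, -1.3]
width: 0.242
```

```bash
python3 - <<'E'
from h import *
goto([469,325,298],np.pi/2-.062)
E
```

```text
clock 12.8 pos [468.9 325.7 317.9] q6 [ 0.6  0.3  1.4 -0.   1.4 -0.9] F [-0.1  0.3 -1.3] w 0.242
 turn(now tool) [ 4. 27.  3.] mrad  shift in now frame [-0.8 19.9 -0.1]  in goal frame [-0.7 19.9 -0.2]
```

>>> {"fn": "move_arm", "kwargs": {"plan": [0.004,0.027,0.003,-0.02,0,-0.002,0,0,0,0,-0.04,0.002,-0.004,0,0,0,0,-0.045,0.002,-0.005,0,0,0,0,-0.045,0.002,-0.005,0,0,0,0,-0.045,0.002,-0.005,0,0,0,0,-0.045,0.002,-0.005,0,0,0,0,-0.045,0.002,-0.005,0,0,0,0,-0.045,0.002,-0.005,0,0,0,0,-0.045,0.002,-0.005,0,0,0,0,-0.04,0.002,-0.004,0,0,0,0,-0.02,0,-0.002,0,0,0,0,0,0,0,0]}}

```text
clock: 14.3
ee_pos: [476.5, -136.7, 290.2]
tool_rot: [-1.235, -1.131, 1.17]
wrist_force: [-0.0, -0.4, -1.7]
width: 0.244
```

```bash
python3 - <<'E'
from h import *
goto([488,-146.2,284],np.pi/2-.062)
E
```

```text
clock 14.3 pos [ 476.5 -136.7  290.2] q6 [-0.3  0.2  1.6 -0.   1.4 -1.8] F [-0.  -0.4 -1.7] w 0.244
 turn(now tool) [-23. -15. -10.] mrad  shift in now frame [ -8.5   6.  -12.3]  in goal frame [ -8.7   6.2 -12. ]
```

>>> {"fn": "move_arm", "kwargs": {"plan": [-0.023,-0.015,-0.01,-0.009,0.006,-0.012,0,0,0,0,0,0,0,0]}}

```text
clock: 14.55
ee_pos: [485.9, -146.3, 282.8]
tool_rot: [-1.236, -1.161, 1.163]
wrist_force: [-0.5, 0.2, -1.8]
width: 0.241
```

```bash
python3 - <<'E'
from h import *
goto([488,-146.2,284],np.pi/2-.062)
f=grab('scene','s7');i=cv2.cvtColor(f['frame'],cv2.COLOR_RGB2BGR)[190:370,120:330];cv2.imwrite('pics/s7c.png',cv2.resize(i,None,fx=3.3,fy=3.3))
X=cloud(f).reshape(-1,3);X=X[~np.isnan(X[:,0])];o=r.get_obs()['ee_pos']
q=X[(abs(X[:,0]-o[0])<40)&(abs(X[:,1]-o[1])<80)&(X[:,2]>80)&(X[:,2]<255)]
for z in range(80,255,20):
    w=q[(q[:,2]>z)&(q[:,2]<z+20)]; 
    if len(w): print(z,len(w),w.mean(0),w[:,1].min(),w[:,1].max(),w[:,0].min(),w[:,0].max())
E
```

```text
clock 14.55 pos [ 485.9 -146.3  282.8] q6 [-0.3  0.2  1.6  0.   1.3 -1.8] F [-0.5  0.2 -1.8] w 0.241
 turn(now tool) [-2. -1.  1.] mrad  shift in now frame [ 0.2 -1.2 -2.1]  in goal frame [ 0.2 -1.2 -2.1]
80 24 [ 489.1 -145.8   95.3] -164.99665490350353 -126.81554724313658 486.60884707054623 491.5887289810512
100 74 [ 489.2 -149.3  111.6] -186.56280535937145 -98.45601626999962 486.3591299024788 492.9403629562807
120 128 [ 489.4 -148.4  130.7] -201.13426458496036 -89.13020128644158 485.2904857174686 494.7513446832047
140 152 [ 489.8 -147.6  150.2] -206.7137217964174 -86.6072325675945 484.7319745513328 494.74311470319213
160 172 [ 489.4 -150.2  169.7] -207.61737839495854 -84.28503700659712 477.1926359732999 494.60250310997736
180 196 [ 488.8 -151.3  190. ] -203.31810472072092 -89.68506654444919 476.4953318152131 495.3957647437342
200 192 [ 487.6 -149.1  210. ] -193.92229211662473 -98.55093296130227 477.2168575487801 494.6209042133679
220 70 [ 487.4 -146.   224.7] -169.54206056064925 -122.90206838079045 479.88971641096856 491.98542650875646
240 23 [ 488.3 -148.1  247.7] -169.89414286668242 -123.97395757158249 484.6649523073375 492.147996222679
```

View pics/s7c.png

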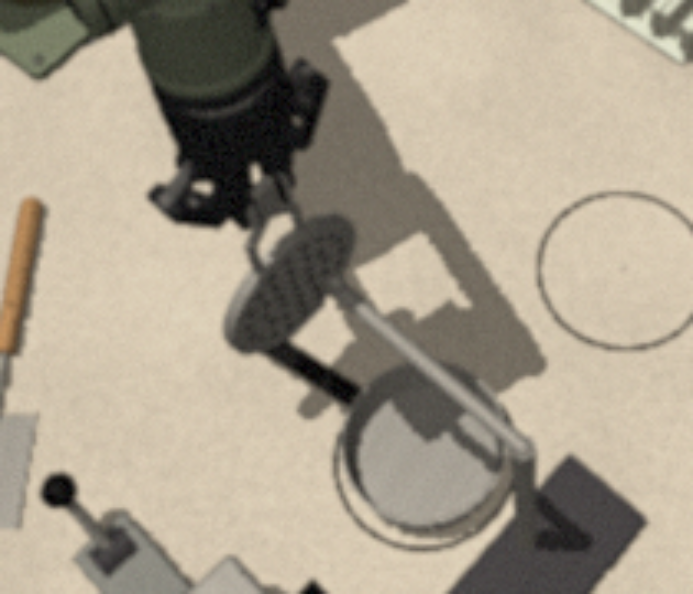

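The eye is lined up with the rod at y of about -147. I advance along the rod in two halves.

>>> {"fn": "move_arm", "kwargs": {"plan": [0,0,0,0,-0.001,-0.012,0,0,0,0,0,0,-0.015,0,0,0,0,0,0,-0.015,0,0,0,0,0,0,-0.015,0,0,0,0,0,0,-0.015,0,0,0,0,0,0,-0.015,0,0,0,0,0,0,0,0]}}

```text
clock: 15.48
ee_pos: [580.0, -149.5, 283.7]
tool_rot: [-1.234, -1.164, 1.164]
wrist_force: [-0.5, 1.3, -1.4]
width: 0.245
```

```bash
python3 - <<'E'
from h import *
goto([654,-156.5,284],np.pi/2-.062)
f=grab('top','t8');X=cloud(f).reshape(-1,3);X=X[~np.isnan(X[:,0])&(X[:,2]<200)];print(pan(X,np.array([604,-154])))
E
```

```text
clock 15.47 pos [ 580.  -149.5  283.7] q6 [-0.3  0.3  1.4  0.   1.4 -1.8] F [-0.5  1.3 -1.4] w 0.245
 turn(now tool) [-2.  2.  2.] mrad  shift in now frame [ -2.6  -0.4 -74.2]  in goal frame [ -2.4  -0.3 -74.3]
(array([ 603.7, -154.1]), np.float64(62.24107403552365), 70)
```

>>> {"fn": "move_arm", "kwargs": {"plan": [0,0.002,0,-0.001,0,-0.015,0,0,0,0,-0.001,0,-0.015,0,0,0,0,0,0,-0.015,0,0,0,0,0,0,-0.015,0,0,0,0,0,0,-0.01,0,0,0,0,0,0,0,0,0,0,0,0,0.008,0,0,0,0,0,0,0.006,0,0,0,0,0,0,0.004,0,0,0,0,0,0,0,0,0]}}

```text
clock: 16.77
ee_pos: [648.1, -156.1, 264.2]
tool_rot: [-1.231, -1.158, 1.164]
wrist_force: [-1.3, 0.4, -1.0]
width: 0.244
```

```bash
python3 - <<'E'
from h import *
goto([654,-156.5,262],np.pi/2-.062)
E
```

```text
clock 16.77 pos [ 648.1 -156.1  264.2] q6 [-0.2  0.5  1.3  0.   1.4 -1.8] F [-1.3  0.4 -1. ] w 0.244
 turn(now tool) [-8. -1.  2.] mrad  shift in now frame [-0.1  2.2 -5.9]  in goal frame [-0.1  2.2 -5.9]
```

>>> {"fn": "move_arm", "kwargs": {"plan": [-0.008,0,0,0,0.002,0,0,0,0,0,0,0,0,0,0,0,0,0,0,0,0.4,0,0,0,0,0,0,0.7,0,0,0,0,0,0,1,0,0,0,0,0,0,1,0,0,0,0,-0.02,0,1,0,0,0,0,-0.03,0,1,0,0,0,0,-0.03,0,1,0,0,0,0,0,0,1]}}

```text
clock: 18.02
ee_pos: [648.3, -156.4, 345.9]
tool_rot: [-1.24, -1.165, 1.16]
wrist_force: [0.4, -0.4, -0.2]
width: 0.999
```

```bash
python3 - <<'E'
from h import *
goto([432,325,330],np.pi/2-.035)
f=grab('scene','s9');i=cv2.cvtColor(f['frame'],cv2.COLOR_RGB2BGR)[190:370,120:330];cv2.imwrite('pics/s9c.png',cv2.resize(i,None,fx=3.3,fy=3.3))
X=cloud(f).reshape(-1,3);X=X[~np.isnan(X[:,0])]
q=X[(abs(X[:,0]-650)<40)&(abs(X[:,1]+156)<80)&(X[:,2]>55)&(X[:,2]<302)]
for z in range(60,300,20):
    w=q[(q[:,2]>z)&(q[:,2]<z+20)]; 
    if len(w): print(z,len(w),w.mean(0),w[:,1].min(),w[:,1].max())
E
```

```text
clock 18.02 pos [ 648.3 -156.4  345.9] q6 [-0.2  0.4  1.1  0.   1.6 -1.8] F [ 0.4 -0.4 -0.2] w 0.999
 turn(now tool) [  3. -29.   1.] mrad  shift in now frame [466.7  15.8 246.5]  in goal frame [473.6  15.9 233. ]
60 14 [ 652.9 -156.1   73.9] -176.91872888817863 -133.82839176193443
80 58 [ 652.9 -161.9   90.9] -199.21787667830554 -126.4693919226131
100 85 [ 652.8 -162.1  110.8] -211.4031547131766 -100.11565055509217
120 97 [ 652.7 -160.9  130.5] -217.59393263676048 -96.09736419984455
140 119 [ 651.9 -166.6  150.1] -218.21489517608123 -95.4516985558781
160 138 [ 651.  -165.6  170.4] -213.3730749099099 -98.5873736776923
180 153 [ 649.5 -163.4  189.9] -203.51406325621312 -111.33750617425697
200 50 [ 649.7 -158.8  205.9] -179.48006270668904 -133.54663367055247
220 32 [ 647.8 -158.7  233. ] -178.85921294767056 -130.71672462182514
240 208 [ 652.4 -157.   245.6] -178.0474741469011 -137.1862080259902
260 36 [ 651.4 -156.6  269.4] -165.916771990483 -144.7811713137049
280 61 [ 649.2 -155.5  289.5] -165.26009351262528 -143.40500631291326
```

View pics/s9c.png

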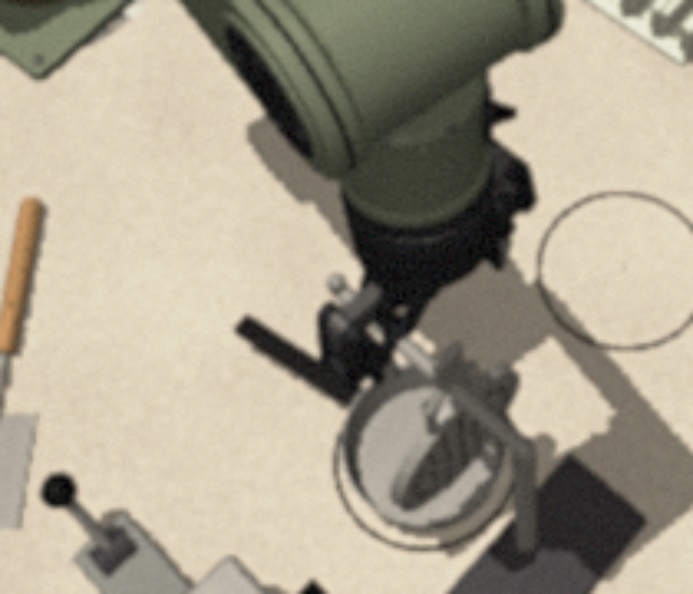

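A hangs on the rod, upright, with its foot near 70 mm. Next is strainer D.

>>> {"fn": "move_arm", "kwargs": {"plan": [0.003,-0.029,0.001,0.02,0,0.01,1,0,0,0,0.047,0,0.023,1,0,0,0,0.047,0,0.023,1,0,0,0,0.047,0,0.023,1,0,0,0,0.047,0,0.023,1,0,0,0,0.047,0,0.023,1,0,0,0,0.047,0,0.023,1,0,0,0,0.047,0,0.023,1,0,0,0,0.047,0,0.023,1,0,0,0,0.047,0,0.023,1,0,0,0,0.03,0,0.013,1,0,0,0,0,0,0,1]}}

```text
clock: 19.58
ee_pos: [405.4, 345.1, 331.7]
tool_rot: [-1.188, -1.171, 1.215]
wrist_force: [0.0, -0.6, -0.4]
width: 1.001
```

```bash
python3 - <<'E'
from h import *
goto([432,324,220],np.pi/2-.035)
E
```

```text
clock 19.57 pos [405.4 345.1 331.7] q6 [ 0.7  0.2  1.4  0.   1.5 -0.9] F [ 0.  -0.6 -0.4] w 1.001
 turn(now tool) [-38.  20.  -0.] mrad  shift in now frame [-20.7 110.6 -31.1]  in goal frame [-20.2 111.7 -27.3]
```

>>> {"fn": "move_arm", "kwargs": {"plan": [-0.038,0.02,0,-0.02,0.02,-0.027,1,0,0,0,0,0.045,0,1,0,0,0,0,0.045,0,1,0,0,0,0,0,0,1]}}

```text
clock: 20.08
ee_pos: [428.2, 321.1, 215.9]
tool_rot: [-1.226, -1.182, 1.19]
wrist_force: [0.3, -0.2, 0.5]
width: 1.003
```

```bash
python3 - <<'E'
from h import *
goto([432,324.5,141],np.pi/2-.035)
f=grab('scene','s10');i=cv2.cvtColor(f['frame'],cv2.COLOR_RGB2BGR)[80:220,220:400];cv2.imwrite('pics/s10c.png',cv2.resize(i,None,fx=3.5,fy=3.5))
E
```

```text
clock 20.07 pos [428.2 321.1 215.9] q6 [ 0.6  0.3  1.7 -0.   1.2 -0.9] F [ 0.3 -0.2  0.5] w 1.003
 turn(now tool) [-2.  3. -4.] mrad  shift in now frame [ 3.8 74.9 -3.8]  in goal frame [ 3.5 74.9 -3.6]
```

View pics/s10c.png

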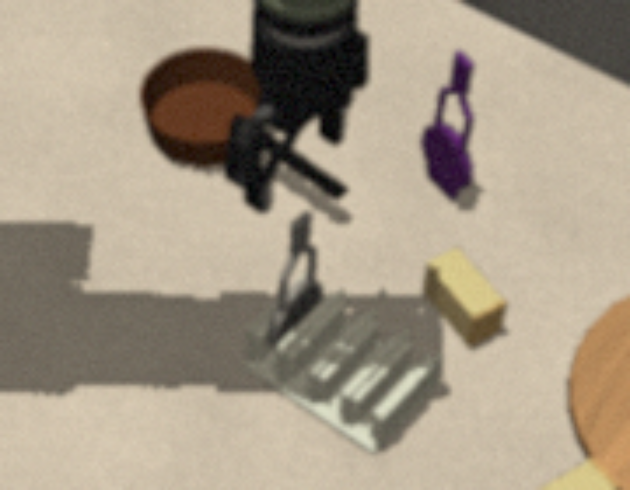

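Only D is left in the rack, with the jaws above its tab. I descend.

>>> {"fn": "move_arm", "kwargs": {"plan": [0,0.003,-0.004,0.004,0.03,0,1,0,0,0,0,0.025,0,1,0,0,0,0,0.012,0,1,0,0,0,0,0,0,1]}}

```text
clock: 20.62
ee_pos: [434.4, 328.8, 158.5]
tool_rot: [-1.228, -1.2, 1.167]
wrist_force: [0.2, -0.4, -0.0]
width: 0.997
```

```bash
python3 - <<'E'
from h import *
goto([432,324.5,141],np.pi/2-.035)
E
```

```text
clock 20.62 pos [434.4 328.8 158.5] q6 [ 0.6  0.3  1.8  0.   1.  -0.9] F [ 0.2 -0.4 -0. ] w 0.997
 turn(now tool) [15. -0. 12.] mrad  shift in now frame [-4.6 17.4  2.5]  in goal frame [-4.4 17.5  2.2]
```

>>> {"fn": "move_arm", "kwargs": {"plan": [0.015,0,0.012,-0.004,0.01,0.002,1,0,0,0,0,0.007,0,1,0,0,0,0,0,0,1]}}

```text
clock: 21.0
ee_pos: [433.7, 325.6, 143.0]
tool_rot: [-1.226, -1.187, 1.18]
wrist_force: [0.2, 0.4, -0.9]
width: 1.003
```

```bash
python3 - <<'E'
from h import *
goto([432,324.5,141],np.pi/2-.035)
E
```

```text
clock 21.0 pos [433.7 325.6 143. ] q6 [ 0.6  0.3  1.8  0.   1.  -0.9] F [ 0.2  0.4 -0.9] w 1.003
 turn(now tool) [ 3. -0.  3.] mrad  shift in now frame [-1.2  2.   1.7]  in goal frame [-1.2  2.   1.7]
```

>>> {"fn": "move_arm", "kwargs": {"plan": [0.003,0,0.003,-0.001,0.001,0.002,1,0,0,0,0,0,0,0.6,0,0,0,0,0,0,0,0,0,0,0,0,0,0,0,0,0,0,0,0,0,0,0,0,0,0,0,0,0,0,0,0,0,0,0,0,0,0,0,0,0,0]}}

```text
clock: 22.0
ee_pos: [431.9, 325.1, 142.7]
tool_rot: [-1.226, -1.184, 1.182]
wrist_force: [0.4, -0.4, -0.6]
width: 0.245
```

```bash
python3 - <<'E'
from h import *
goto([432,324.5,141],np.pi/2-.035)
E
```

```text
clock 22.0 pos [431.9 325.1 142.7] q6 [ 0.6  0.3  1.8 -0.   1.  -0.9] F [ 0.4 -0.4 -0.6] w 0.245
 turn(now tool) [ 1. -0.  1.] mrad  shift in now frame [-0.6  1.7 -0.1]  in goal frame [-0.6  1.7 -0.1]
```

>>> {"fn": "move_arm", "kwargs": {"plan": [0,0,0,0,-0.012,0,0,0,0,0,0,-0.012,0,0,0,0,0,0,-0.012,0,0,0,0,0,0,-0.012,0,0,0,0,0,0,-0.012,0,0,0,0,0,0,-0.012,0,0,0,0,0,0,-0.02,0,0,0,0,0,0,-0.025,0,0,0,0,0,0,-0.025,0,0,0,0,0,0,-0.01,0,0,0,0,0,0,0,0,0]}}

```text
clock: 23.38
ee_pos: [431.2, 324.6, 304.1]
tool_rot: [-1.226, -1.184, 1.182]
wrist_force: [-0.3, -0.5, -2.3]
width: 0.246
```

```bash
python3 - <<'E'
from h import *
goto([485,-146.2,286],np.pi/2-.062)
E
```

```text
clock 23.38 pos [431.2 324.6 304.1] q6 [ 0.6  0.2  1.5 -0.   1.4 -0.9] F [-0.3 -0.5 -2.3] w 0.246
 turn(now tool) [ 1. 27.  0.] mrad  shift in now frame [-468.6   18.   -70.3]  in goal frame [-466.5   18.1  -82.8]
```

>>> {"fn": "move_arm", "kwargs": {"plan": [0,0.027,0,-0.02,0,-0.004,0,0,0,0,-0.04,0.001,-0.008,0,0,0,0,-0.045,0.001,-0.009,0,0,0,0,-0.045,0.001,-0.009,0,0,0,0,-0.045,0.001,-0.009,0,0,0,0,-0.045,0.001,-0.009,0,0,0,0,-0.045,0.001,-0.009,0,0,0,0,-0.045,0.001,-0.009,0,0,0,0,-0.045,0.001,-0.009,0,0,0,0,-0.04,0.001,-0.007,0,0,0,0,-0.02,0,-0.003,0,0,0,0,0,0,0,0]}}

```text
clock: 24.88
ee_pos: [478.7, -140.0, 283.7]
tool_rot: [-1.233, -1.132, 1.17]
wrist_force: [-0.3, 0.8, -1.9]
width: 0.241
```

```bash
python3 - <<'E'
from h import *
goto([485,-146.2,284],np.pi/2-.062)
E
```

```text
clock 24.88 pos [ 478.7 -140.   283.7] q6 [-0.3  0.2  1.6 -0.   1.4 -1.8] F [-0.3  0.8 -1.9] w 0.241
 turn(now tool) [-23. -14.  -9.] mrad  shift in now frame [-5.7 -0.4 -6.7]  in goal frame [-5.8 -0.3 -6.7]
```

>>> {"fn": "move_arm", "kwargs": {"plan": [-0.023,-0.014,-0.009,-0.006,0,-0.007,0,0,0,0,0,0,0,0]}}

```text
clock: 25.12
ee_pos: [484.5, -146.2, 282.7]
tool_rot: [-1.236, -1.164, 1.164]
wrist_force: [0.1, -0.5, -0.1]
width: 0.247
```

```bash
python3 - <<'E'
from h import *
goto([485,-146.2,284],np.pi/2-.062)
f=grab('scene','s11')
X=cloud(f).reshape(-1,3);X=X[~np.isnan(X[:,0])];o=r.get_obs()['ee_pos']
q=X[(abs(X[:,0]-o[0])<30)&(abs(X[:,1]-o[1])<80)&(X[:,2]>80)&(X[:,2]<255)]
for z in range(120,260,20):
    w=q[(q[:,2]>z)&(q[:,2]<z+20)]; 
    if len(w): print(z,len(w),w.mean(0),w[:,1].min(),w[:,1].max(),w[:,0].min(),w[:,0].max())
X=X[X[:,2]<200];print(pan(X,np.array([604,-154])))
E
```

```text
clock 25.12 pos [ 484.5 -146.2  282.7] q6 [-0.3  0.2  1.6  0.   1.3 -1.8] F [ 0.1 -0.5 -0.1] w 0.247
 turn(now tool) [-1.  1.  1.] mrad  shift in now frame [ 0.1 -1.3 -0.5]  in goal frame [ 0.1 -1.3 -0.5]
140 28 [ 490.2 -145.2  153.2] -164.8718801426011 -125.61104109150351 488.38049964935584 491.86845532677336
160 79 [ 490.8 -146.   170.8] -177.4303680585023 -114.11327936252886 487.9961187343632 494.0457773603127
180 103 [ 490.  -149.5  189.7] -180.05203988245952 -111.68182189857089 479.34428444663126 493.51541216415956
200 130 [ 489.1 -147.8  210.3] -179.63804070213695 -113.04832200127478 477.3692933476724 494.3386427885779
220 72 [ 487.1 -146.3  225. ] -169.6915556821015 -123.02295207234981 480.10027484103625 491.3367171151281
240 23 [ 488.9 -149.7  248.3] -169.850775762907 -123.39776997759984 484.77616002335566 491.82510332686394
(array([ 607.3, -152.4]), np.float64(62.54948867210034), 193)
```

Lined up as before and the pan is unmoved. I advance to hook x of about -4.

>>> {"fn": "move_arm", "kwargs": {"plan": [0,0,0,0,-0.001,-0.012,0,0,0,0,0,0,-0.015,0,0,0,0,0,0,-0.015,0,0,0,0,0,0,-0.015,0,0,0,0,0,0,-0.015,0,0,0,0,-0.001,0,-0.015,0,0,0,0,-0.001,0,-0.015,0,0,0,0,0,0,0,0]}}

```text
clock: 26.18
ee_pos: [595.4, -152.7, 282.7]
tool_rot: [-1.234, -1.167, 1.166]
wrist_force: [0.2, -0.7, -1.9]
width: 0.248
```

```bash
python3 - <<'E'
from h import *
goto([600,-153.2,261],np.pi/2-.062)
E
```

```text
clock 26.18 pos [ 595.4 -152.7  282.7] q6 [-0.3  0.4  1.4  0.   1.4 -1.8] F [ 0.2 -0.7 -1.9] w 0.248
 turn(now tool) [-1.  4.  2.] mrad  shift in now frame [-0.3 21.7 -4.6]  in goal frame [-0.2 21.7 -4.6]
```

>>> {"fn": "move_arm", "kwargs": {"plan": [0,0.003,0,0,0.006,-0.003,0,0,0,0,0,0.006,0,0,0,0,0,0,0.005,0,0,0,0,0,0,0,0,0]}}

```text
clock: 26.68
ee_pos: [597.2, -152.6, 264.0]
tool_rot: [-1.234, -1.163, 1.164]
wrist_force: [0.0, -1.3, -0.7]
width: 0.242
```

```bash
python3 - <<'E'
from h import *
goto([600,-153.2,261],np.pi/2-.062)
E
```

```text
clock 26.68 pos [ 597.2 -152.6  264. ] q6 [-0.3  0.4  1.4  0.   1.4 -1.8] F [ 0.  -1.3 -0.7] w 0.242
 turn(now tool) [-3.  1.  2.] mrad  shift in now frame [-0.4  3.  -2.9]  in goal frame [-0.4  3.  -2.9]
```

>>> {"fn": "move_arm", "kwargs": {"plan": [0,0,0,0,0.003,0,0,0,0,0,0,0,0,0,0,0,0,0,0,0,0.4,0,0,0,0,0,0,0.7,0,0,0,0,0,0,1,0,0,0,0,0,0,1,0,0,0,0,-0.02,0,1,0,0,0,0,-0.03,0,1,0,0,0,0,-0.03,0,1,0,0,0,0,0,0,1]}}

```text
clock: 27.92
ee_pos: [597.4, -152.9, 344.3]
tool_rot: [-1.236, -1.164, 1.163]
wrist_force: [0.3, 0.3, 0.1]
width: 1.002
```

```bash
python3 - <<'E'
from h import *
goto([385,-352,300],np.pi/2)
f=grab('scene','s12');i=cv2.cvtColor(f['frame'],cv2.COLOR_RGB2BGR)[190:370,120:330];cv2.imwrite('pics/s12c.png',cv2.resize(i,None,fx=3.3,fy=3.3))
X=cloud(f).reshape(-1,3);X=X[~np.isnan(X[:,0])]
for x0 in (597,650):
  q=X[(abs(X[:,0]-x0-3)<20)&(abs(X[:,1]+156)<80)&(X[:,2]>55)&(X[:,2]<302)]
  for z in range(60,300,40):
    w=q[(q[:,2]>z)&(q[:,2]<z+40)]; 
    if len(w): print(z,len(w),w.mean(0),w[:,1].min(),w[:,1].max(),w[:,2].min())
X=X[X[:,2]<120];print(pan(X,np.array([604,-154])))
E
```

```text
clock 27.93 pos [ 597.4 -152.9  344.3] q6 [-0.3  0.3  1.2  0.   1.6 -1.8] F [0.3 0.3 0.1] w 1.002
 turn(now tool) [ -1. -61.   1.] mrad  shift in now frame [-211.8   44.2  199.8]  in goal frame [-199.1   44.3  212.4]
100 30 [ 603.2 -154.5  132.1] -171.6951391280578 -133.49261380700912 123.32636563621337
140 125 [ 602.5 -161.9  162.7] -187.0907401657194 -120.13266085566336 140.43976817592596
180 137 [ 600.4 -158.1  195. ] -183.0240089753802 -121.35606180528576 180.1418103026127
220 137 [ 602.9 -154.5  243.3] -175.24431462589703 -129.67470929194548 220.49951460901983
260 90 [ 600.6 -153.1  282.1] -163.3537367859547 -141.335074278724 260.28331237448975
60 69 [ 653.1 -159.3   87.6] -202.70914536960774 -110.76364144393403 70.29895932128044
100 189 [ 652.7 -162.8  121.7] -217.6073712257225 -95.37730218870884 100.33317744266472
140 243 [ 651.4 -165.6  160.8] -217.52927654052027 -96.4240304618553 140.5448023831898
180 208 [ 649.5 -162.5  192.8] -202.2424608834419 -108.97717597772039 180.0624057254257
220 141 [ 654.2 -158.1  242.4] -178.70601734013192 -131.28549284539784 220.0908194946305
260 97 [ 650.  -155.8  282.1] -165.9247443067597 -143.78105496865194 260.57561662233604
(array([ 607. , -151.8]), np.float64(62.91699277199433), 159)
```

View pics/s12c.png

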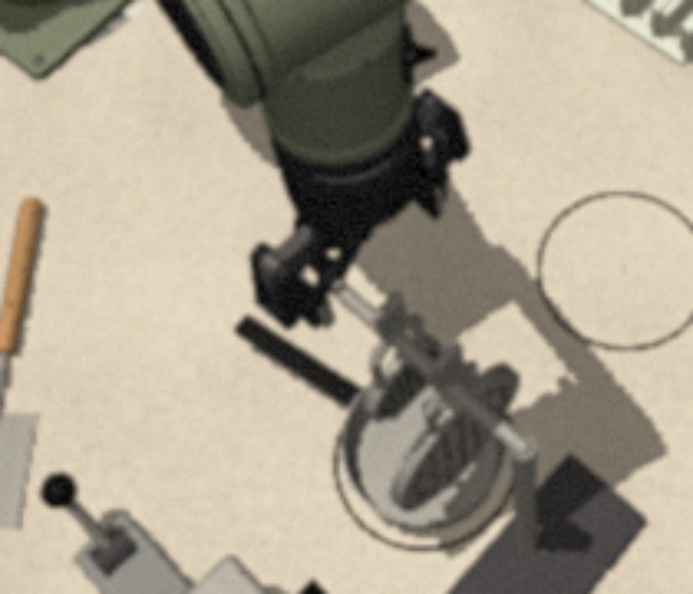

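Both hang free. Now the lever, with the fingers shut and coming from the robot side of the ball.

>>> {"fn": "move_arm", "kwargs": {"plan": [0,0,0,-0.02,-0.01,0.03,0.5,0,0,0,-0.03,0,0.03,0,0,0,0,-0.03,0,0.03,0,0,0,0,-0.03,0,0.03,0,0,0,0,-0.03,0,0.03,0,0,0,0,-0.03,0.01,0.025,0,0,0,0,-0.03,0.01,0.02,0,0,0,0,0,0,0,0]}}

```text
clock: 28.98
ee_pos: [379.8, -342.7, 319.0]
tool_rot: [-1.209, -1.154, 1.168]
wrist_force: [-0.1, 0.0, 0.0]
width: 0.001
```

```bash
python3 - <<'E'
from h import *
goto([385,-351.5,82],np.pi/2-.062)
out=[]
for n in('top','scene'):
    f=grab(n,n+'13');X=cloud(f).reshape(-1,3);X=X[~np.isnan(X[:,0])]
    q=X[(abs(X[:,0]-435)<30)&(abs(X[:,1]+352)<30)&(X[:,2]>85)&(X[:,2]<112)];print(n,len(q),q.min(0),q.max(0),q.mean(0))
    q=X[(abs(X[:,0]-471)<30)&(abs(X[:,1]+354)<40)&(X[:,2]>18)&(X[:,2]<30)];print('plate',len(q),cv2.minAreaRect(q[:,:2].astype(np.float32)))
E
```

```text
clock 28.98 pos [ 379.8 -342.7  319. ] q6 [-0.8  0.2  1.5 -0.   1.4 -2.3] F [-0.1  0.   0. ] w 0.001
 turn(now tool) [-25.   3.  12.] mrad  shift in now frame [-11.5 236.6 -11.6]  in goal frame [ -8.5 237.   -5.7]
top 55 [ 419.4 -364.7   88.9] [ 444.6 -341.8  108.9] [ 431.1 -352.7  101.1]
plate 156 ((475.714111328125, -359.2381896972656), (54.09054946899414, 51.72584533691406), 88.14215087890625)
scene 102 [ 424.  -364.1   88.5] [ 447.4 -338.9  109.9] [ 437.6 -352.1  101.1]
plate 283 ((477.4858093261719, -356.9919738769531), (49.804683685302734, 50.113101959228516), 83.33391571044922)
```

>>> {"fn": "move_arm", "kwargs": {"plan": [-0.025,0.003,0.012,-0.009,0.03,-0.003,0,0,0,0,0,0.05,0,0,0,0,0,0,0.05,0,0,0,0,0,0,0.05,0,0,0,0,0,0,0.03,0,0,0,0,0,0,0,0,0]}}

```text
clock: 29.82
ee_pos: [390.6, -346.1, 104.9]
tool_rot: [-1.24, -1.177, 1.169]
wrist_force: [-1.0, -0.1, 0.3]
width: 0.001
```

```bash
python3 - <<'E'
from h import *
goto([390,-351,82],np.pi/2-.062)
E
```

```text
clock 29.82 pos [ 390.6 -346.1  104.9] q6 [-0.8  0.3  1.9  0.   0.9 -2.3] F [-1.  -0.1  0.3] w 0.001
 turn(now tool) [ 8. 11. -1.] mrad  shift in now frame [-4.9 22.9  0.5]  in goal frame [-5.  22.9  0.3]
```

>>> {"fn": "move_arm", "kwargs": {"plan": [0.008,0.011,0,-0.005,0.018,0,0,0,0,0,-0.001,0.004,0,0,0,0,0,0,0,-0.012,0,0,0,0,0,0,-0.012,0,0,0,0,0,0,-0.012,0,0,0,0,0,0,-0.012,0,0,0,0,0,0,-0.012,0,0,0,0,0,0,0,0]}}

```text
clock: 30.82
ee_pos: [458.6, -358.1, 86.7]
tool_rot: [-1.248, -1.166, 1.167]
wrist_force: [-0.7, -0.6, -0.0]
width: -0.001
```

```bash
python3 - <<'E'
from h import *
goto([485,-357.5,82],np.pi/2-.062)
out=[]
for n,(x,y) in(('top',(370,150)),('scene',(100,290))):
    f=grab(n,n+'14');out.append(cv2.resize(cv2.cvtColor(f['frame'],cv2.COLOR_RGB2BGR)[y:y+100,x:x+100],(400,400)))
cv2.imwrite('pics/c14.png',np.hstack(out))
E
```

```text
clock 30.82 pos [ 458.6 -358.1   86.7] q6 [-0.7  0.5  1.8 -0.   0.9 -2.2] F [-0.7 -0.6 -0. ] w -0.001
 turn(now tool) [ 8.  1. -7.] mrad  shift in now frame [  2.3   4.9 -26.3]  in goal frame [  2.3   4.7 -26.3]
```

View pics/c14.png

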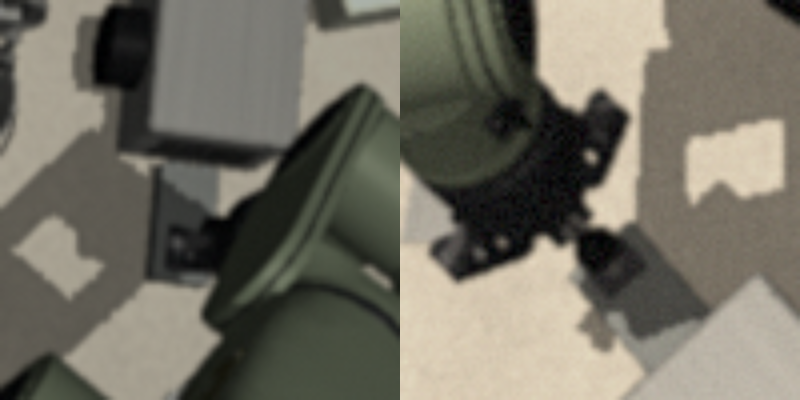

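The ball is ahead of the fingertips and past upright. I keep pushing to the stop.

>>> {"fn": "move_arm", "kwargs": {"plan": [0.008,0,-0.007,0.001,0.003,-0.008,0,0,0,0,0,0.002,-0.008,0,0,0,0,0,0,-0.006,0,0,0,0,0,0,-0.005,0,0,0,0,0,0,0,0]}}

```text
clock: 31.55
ee_pos: [485.2, -358.4, 80.5]
tool_rot: [-1.234, -1.162, 1.164]
wrist_force: [-0.8, -0.8, 0.6]
width: -0.001
```

```bash
cat > lev.py <<'E'
from h import *
goto([485,-357.5,82],np.pi/2-.062)
f=grab('scene','l');X=cloud(f);I=f['frame'].max(2);m=(X[...,2]>94)&(X[...,2]<115)&(abs(X[...,1]+358)<30)&(X[...,0]>440)&(X[...,0]<540)&(I<75)
q=X[m];print('ball?',len(q),q.mean(0) if len(q) else '',q.min(0) if len(q) else '',q.max(0) if len(q) else '')
E
python3 lev.py
```

```text
clock 31.55 pos [ 485.2 -358.4   80.5] q6 [-0.7  0.5  1.7 -0.   0.9 -2.2] F [-0.8 -0.8  0.6] w -0.001
 turn(now tool) [-4.  0.  2.] mrad  shift in now frame [ 0.9 -1.5  0.3]  in goal frame [ 0.9 -1.5  0.3]
ball? 132 [ 507.1 -360.3  102.6] [ 488.7 -373.3   94. ] [ 521.  -345.3  113.6]
```

>>> {"fn": "move_arm", "kwargs": {"plan": [0,0,0,0,0,-0.004,0,0,0,0,0,0,-0.003,0,0,0,0,0,0,-0.003,0]}}

```text
clock: 31.98
ee_pos: [487.2, -358.3, 80.5]
tool_rot: [-1.218, -1.152, 1.172]
wrist_force: [-8.5, -0.4, 4.8]
width: 0.004
```

```bash
python3 lev.py
```

```text
clock 31.98 pos [ 487.2 -358.3   80.5] q6 [-0.7  0.5  1.7 -0.   1.  -2.1] F [-8.5 -0.4  4.8] w 0.004
 turn(now tool) [-22.   2.   4.] mrad  shift in now frame [ 0.7 -1.4  2.3]  in goal frame [ 0.7 -1.5  2.3]
ball? 124 [ 508.6 -360.4  102. ] [ 492.3 -372.    94.5] [ 523.  -345.3  114.7]
```

At the stop: the force rose to 8.5 N and motion stalled. I back off and lift, then check everything.

>>> {"fn": "move_arm", "kwargs": {"plan": [0,0,0,0,0,0.015,0,0,0,0,0,0,0.04,0,0,0,0,0,0,0.04,0,0,0,0,0,-0.06,0,0,0,0,0,0,-0.06,0,0,0,0,0,0,-0.06,0,0,0,0,0,0,-0.06,0,0,0,0,0,0,0,0.06,0,0,0,0,0,0,0.04,0,0,0,0,0,0,0,0]}}

```text
clock: 33.28
ee_pos: [288.6, -345.6, 332.8]
tool_rot: [-1.225, -1.153, 1.171]
wrist_force: [0.2, 0.1, 0.9]
width: 0.0
```

```bash
python3 - <<'E'
from h import *
goto([485,-357.5,82],np.pi/2-.062)
for n in('top','scene'):
    f=grab(n,n+'15');X=cloud(f).reshape(-1,3);X=X[~np.isnan(X[:,0])]
    q=X[(abs(X[:,0]-508)<35)&(abs(X[:,1]+358)<30)&(X[:,2]>85)&(X[:,2]<115)];print(n,'ball',len(q),q.min(0),q.max(0),q.mean(0))
    print('pan',pan(X[X[:,2]<120],np.array([604,-154])))
    for x0 in (600,651):
        q=X[(abs(X[:,0]-x0)<13)&(abs(X[:,1]+155)<20)&(X[:,2]>262)&(X[:,2]<310)];print('tab',x0,len(q),q.mean(0),q[:,2].max())
a=cv2.cvtColor(load('scene15')['frame'],cv2.COLOR_RGB2BGR)
cv2.imwrite('pics/c15.png',a)
E
```

```text
clock 33.27 pos [ 288.6 -345.6  332.8] q6 [-0.9  0.1  1.6 -0.   1.4 -2.4] F [0.2 0.1 0.9] w 0.0
 turn(now tool) [-16.   1.   1.] mrad  shift in now frame [  -0.1  247.7 -200.6]  in goal frame [   0.3  250.8 -196.7]
top ball 53 [ 495.6 -372.4   91. ] [ 517.4 -350.3  110.7] [ 505.9 -361.2  101.6]
pan (array([ 603.3, -154.3]), np.float64(62.462592891618364), 105)
tab 600 51 [ 594.4 -152.7  283.7] 295.03611707702123
tab 651 52 [ 643.8 -155.7  282.2] 295.2338450078841
scene ball 103 [ 498.5 -373.4   89.2] [ 523.  -349.2  110.2] [ 512.5 -361.4  100.9]
pan (array([ 607.1, -152.4]), np.float64(62.615068450822015), 152)
tab 600 89 [ 600.6 -153.3  282.7] 294.2272132879384
tab 651 94 [ 650.  -155.9  283. ] 295.3736879037859
```

View pics/c15.png

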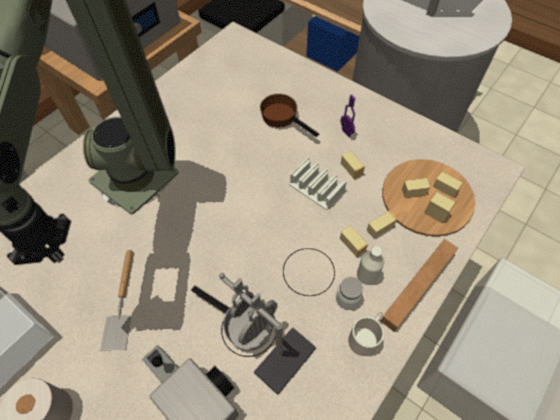

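```bash
python3 -c "
from h import *
print(r.job_done())"
```

```text
the job is handed in; nothing more can be done
None
```

I finished the job and handed it in at about 33 s on the robot's clock; no verdict was given.

- **Pan:** I slid it by its handle onto the drip mark without lifting. The final check put it within about 3 mm of the mark's centre in both views. The knock the task warned of never showed up.
- **Strainers:** only the largest (A) and the smallest (D) were in the rack. A hangs at the back, about 45 mm along the rod, and D hangs about 50 mm nearer the tip. Both are released, with their open sides toward the tip. Their tab tops are near 295 mm, as expected when seated on the rod.
- **Lever:** I pushed it over until the force rose to about 8.5 N and it stopped moving. The ball travelled about 75 mm of the roughly 77 mm full swing and stayed there after I backed off. I judged it fully on from that, since the joint angle can't be read directly.
- **Rest of the table:** the cheese, bottle, jar and look-alikes looked unmoved in the last picture, though I did not measure them. The robot was clear of everything.

The two cameras disagreed by 3–7 mm in x throughout. That is inside every tolerance that mattered.

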